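# Bring the honey round to the tea

### The arm

A 6-joint arm with a two-finger parallel gripper is mounted at the origin on a cart in front of the work surface, level with it; the furniture and walls round the work are solid. World frame = base frame: x ahead of the robot, y to its left, z up, the work surface at z = 0. Lengths are in m, angles in degrees, forces in N, time in s.
With the tool pointing down it reaches from about 0.3 to 0.85 m from the base axis. Payload 5.4 kg.
Tool frame: the origin (TCP) lies on the centre line of the jaws, within the pads' length; the fingertips stand 22 mm ahead of it and the grasp point (between the pads) lies 3 mm ahead of it (manip.tip_extent is the z of the fingertips in the tool frame, in m); z points along the fingers, y is the line along which they close (so a half turn about z gives the same grasp; the last joint's range is limited). The gripper opens to 85 mm and grips with 20 to 120 N. Pads are 22 mm wide; open, the fingers measure 114 mm over their backs; the gripper's body (76 mm by 85 mm) begins 54 mm behind the grasp point. The pads swing forward as they close: fully open they stand 13 mm farther back than shut.
Start: joints at [57.748, 9.076, 91.501, -0, 79.423, -12.038], TCP at [0.199, 0.54, 0.253] pointing down, gripper open.
Joint ranges: [-166.64, 166.64], [-54.1, 131.32], [10.49, 154.53], [-73.88, 253.88], [9.74, 151.15], [-171.62, 171.62]. Speed limits (degrees/s): [147.25, 147.25, 180, 180, 180, 180].

### API

Orientations are given as [roll, pitch, yaw] about the fixed x, y, z axes, in that order (R = Rz(yaw) Ry(pitch) Rx(roll)).
In Python, from bench import manip, viewer gives the robot as it stands.
- The arm moves only by the tool drive_tool, never from a script. Its argument "increments" is a list of rows, each an object of numbers: "tx", "ty", "tz": the shift along the tool's x, y, z in units of 40 mm (1.0 is 40 mm); "ax", "ay", "az": the turn, a rotation vector about the tool's x, y, z in units of 5 degrees (1.0 is 5 degrees); "hand": the finger opening in mm, from 0 to 85.4. A call has 1 to 8 rows; each row shifts and turns the commanded pose from where the row before left it, along the tool's axes as they then stand; what a row does not reach is not made up. A row lasts 1/10 s, in which the tool goes at most 50 mm and 8.59 degrees, less where a joint would pass 70% of its speed; a pose out of reach is approached as far as the arm can. A call is refused whole if a number of a shift passes 1 or a number of a turn 1, either way. A call with a gripper value outside its range is refused whole. The fingers move at their own pace and stop on an object; "grip_force" is the grip in N (left out, the last holds). Time passes only in rows, so rows that do not move let the fingers close. It gives the time, the measured TCP pose, the force, the opening and the grip force at its end, in the units of the state.
- manip.read_state(): the state, without advancing time (a new reading comes with each control period).
- viewer.grab_frame(name): name is "side" or "top" or "wrist"; returns a dict with "image" (480x640x3 uint8, red, green, blue), "fx", "fy", "cx", "cy" (pixels), "distortion" ([k1, k2, p1, p2, k3] as OpenCV has them; the pictures are not rectified), "origin" and "attitude" of the camera in the world. Camera axes: x right, y up, looking along -z (the intrinsics and any distortion apply to the point x, -y, -z); pixel columns grow to the right and rows downward; lengths in m; the calibration is good to about 2 mm. A picture is of the moment at which its call begins. There is no depth.
- manip.finish_job(): hands the job in; it is judged then, once.
The state is a dict: "clock": time; "joint_pos": joint angles; "qd": joint speeds; "joint_torque": joint torques, N m; "position": TCP position; "tcp_rot": TCP orientation; "ft_force": force on the tool from outside, world axes, zero at the start; "torque": the same for the moment, N m; "grip_width": finger opening in m; "finger_force": force on a finger pad.
Only numpy, scipy, OpenCV 4.12 (cv2) and the standard library are available. Lean on these libraries where they do the work, as an engineer would, in place of code of your own. Each camera call takes 0.05 s, during which the arm holds its last target. There are 200 camera calls.

### The job

Turn the condiment turntable by pushing one or more of its metal spokes with the fingertips, until the honey jar (yellow lid) stands right beside the mug of tea, on the line from the middle of the turntable to the mug. Push gently and let the jars ride round: do not touch, lift or tip anything standing on the tray, and leave the mug, the butter packet and the small bowl where they are. Let go when the turntable stands still.

Things in the scene. Friction and masses are not known exactly. Their poses are not given: they have to be found in the camera images.
- foot: The turntable's fixed dark steel foot, a low disc (176 mm across, 12 mm high) bolted to the worktop under the tray. Origin: on the worktop, on the turntable's vertical turning axis; z up. Its x axis points level from the turning axis towards the mug.
- tray (a joint): Turn of the round wooden tray with all it carries (rad), 0 at the start, growing counterclockwise from above; it turns either way, -6.28 to 6.28. The tray is 224 mm across; its deck, where the jars stand, is at z = 0.026, its rim at z = 0.034. It turns stiffly (0.08 N m, under 1 N at a spoke's end) and stays where it is left.
- wheel: Hand wheel fixed to the tray: a steel hub on a post with three level round steel spokes, 10 mm thick, 120 degrees apart, running out between the jars and past the rim to dark wooden balls (18 mm) centred 150 mm from the axis. Origin: on the axis at the spokes' height, z = 0.088; z up. Spokes 1, 2, 3 lie at +60, 180, -60 degrees from its x axis. Beyond 112 mm from the axis there are only spokes.
- spoke_1 (a point): Point on spoke 1's centre line, 130 mm from the axis, z = 0.088: a good place to push (from the side, level).
- spoke_2 (a point): The same point on spoke 2.
- spoke_3 (a point): The same point on spoke 3.
- honey_jar: Loose glass honey jar with a yellow lid, 64 mm across, 87 mm high, standing on the tray about 65 mm from the axis, midway between two spokes. Origin: centre of its underside; z up. Its top is at z = 0.113.
- tin_tomato: Loose tin with a dark blue label and bare metal top, 76 mm across, 58 mm high, on the tray in another of the three gaps, also 65 mm from the axis. Origin: centre of its underside.
- spice_1: Loose glass spice jar with a red cap, 45 mm across, 106 mm high, on the tray in the third gap, also 65 mm from the axis. Origin: centre of its underside. Its top is at z = 0.132.
- mug_tea: Loose black and white mug of tea on the worktop beside the turntable, 92 mm across, 95 mm high, with a handle; nothing on it is more than 64 mm from its origin, which stands 236 to 250 mm from the turning axis. Origin: on the worktop, in the middle of the mug with its handle; z up. The spokes' ends pass clear of it.
- butter: Loose packet of butter, 73 x 102 x 37 mm, on the worktop to the right of the turntable. Origin: centre of its underside.
- bowl_small: Loose small white bowl, 105 mm across, 53 mm high, on the worktop to the right of and beyond the turntable. Origin: centre of its underside.
Not all that is in view belongs to the job. Leave any green or pink look-alike of the tin_tomato alone.

How it is judged:
By the outcome, as a careful person would: the job done as asked, in the order asked, and still so for the second after the job is handed in, with the robot touching nothing.
It also fails if it takes over 64 s, if anything falls off the work surface, if the arm or the gripper's body presses on something with over 40 N, if the wrist force passes 120 N, or if a joint passes its speed limit or range.

## Working session

There is one attempt and no reset: what is moved stays moved. The work goes in short steps, Python scripts to look and compute and a tool call to move; the robot and the scene stay as the last step left them, time stands still between calls to the robot, and variables do not carry over. Pictures are saved under pics/ and viewed, at most 10 in all, crops included, and the job is handed in when it is done.

Besides the shell and the picture viewer there is one more tool, called in YAML: its name, and indented under it one key for each argument. drive_tool: Moves the arm, as the interface text tells. Its arguments: {"type":"object","properties":{"increments":{"type":"array"},"grip_force":{"type":"number"}},"required":["increments"]}

```bash
mkdir -p pics; cat > h.py <<'E'
import numpy as np, cv2, json
from bench import manip, viewer
from scipy.spatial.transform import Rotation as R
def grab(n):
    f=viewer.grab_frame(n); return f
def rot(f):
    a=np.array(f["attitude"],float)
    if a.shape==(3,3): return a
    return R.from_euler('xyz',a,degrees=True).as_matrix()
def K(f): return np.array([[f["fx"],0,f["cx"]],[0,f["fy"],f["cy"]],[0,0,1.]])
def ray(f,uv):
    p=cv2.undistortPoints(np.array(uv,float).reshape(-1,1,2),K(f),np.array(f["distortion"],float)).reshape(-1,2)
    d=np.c_[p[:,0],-p[:,1],-np.ones(len(p))]
    return np.array(f["origin"]),d@rot(f).T
def onz(f,uv,z):
    o,d=ray(f,uv); return o+d*((z-o[2])/d[:,2])[:,None]
def proj(f,P):
    q=(np.array(P,float).reshape(-1,3)-np.array(f["origin"]))@rot(f)
    q=q*[1,-1,-1]
    return cv2.projectPoints(q,np.zeros(3),np.zeros(3),K(f),np.array(f["distortion"],float))[0].reshape(-1,2)
E
python3 - <<'E'
from h import *
for n in ("top","side"):
    f=grab(n); cv2.imwrite(f"pics/{n}0.png",f["image"][:,:,::-1])
    print(n,{k:v for k,v in f.items() if k!="image"})
print(manip.read_state(),manip.tip_extent)
E
```

```text
top {'fx': 559.7574424649548, 'fy': 559.7574424649548, 'cx': 333.1350417153923, 'cy': 236.35758762680055, 'distortion': array([0.01583293, 0.        , 0.        , 0.        , 0.        ]), 'origin': array([ 0.4991222 , -0.01494762,  1.3555137 ]), 'attitude': array([  3.37306722,   0.18091648, -90.34687016])}
side {'fx': 452.33918914427153, 'fy': 452.33918914427153, 'cx': 322.02821810107355, 'cy': 235.7882035277111, 'distortion': array([0.02857505, 0.        , 0.        , 0.        , 0.        ]), 'origin': array([ 0.0893385 , -0.80352841,  0.45117951]), 'attitude': array([ 67.94076134,  -1.06764211, -32.24216509])}
{'clock': 0.1, 'joint_pos': array([ 5.77474246e+01,  9.11097149e+00,  9.15629391e+01, -3.70283780e-04,
        7.94225761e+01, -1.20384629e+01]), 'qd': array([ 0.06138165,  0.00592429, -0.13899629, -0.07559549,  0.02272948,
        0.0586647 ]), 'joint_torque': array([-1.23290876e-03, -3.96990824e+01, -3.32338285e+01, -3.07473038e-04,
        4.15961942e-03,  1.22699453e-05]), 'position': array([0.19844066, 0.53915274, 0.25241402]), 'tcp_rot': array([-1.79905559e+02, -1.97681804e-02,  1.59785940e+02]), 'ft_force': array([ 0.33643042,  0.14824884, -0.27840418]), 'torque': array([-0.03462924,  0.0040813 , -0.02999994]), 'finger_force': 0.0, 'grip_width': 0.08548097003013727} 0.022
```

View pics/top0.png

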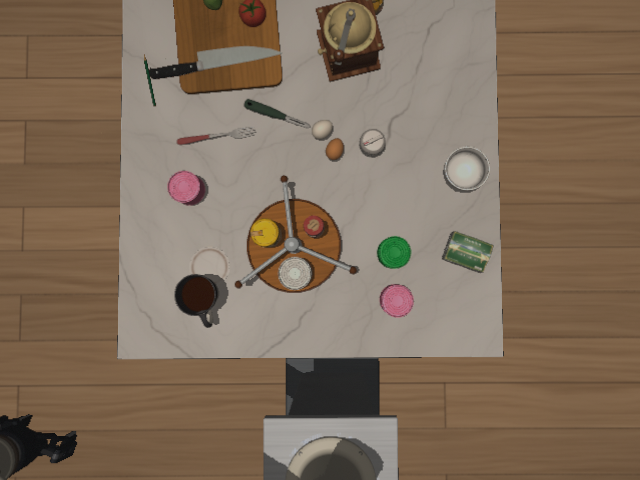

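View pics/side0.png

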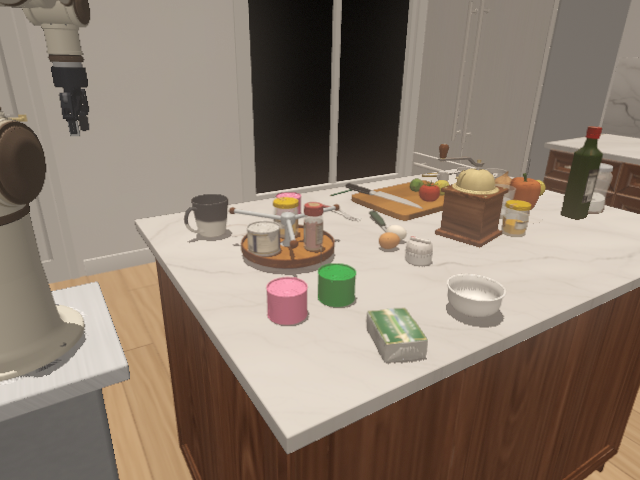

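The top view shows the hub at (292,244), balls at (284,179), (238,285) and (354,270), the yellow lid at (265,233), and the mug at (196,295) with its handle at (207,320). The honey jar on the tray is the only yellow lid there. The other yellow lid, at side (516,215), is far off the tray.

```bash
cat > meas.py <<'E'
from h import *
def cents(f,lo,hi,box,amin=8):
    x0,y0,x1,y1=box
    hsv=cv2.cvtColor(f["image"],cv2.COLOR_RGB2HSV)
    m=np.zeros(hsv.shape[:2],np.uint8); m[y0:y1,x0:x1]=cv2.inRange(hsv,lo,hi)[y0:y1,x0:x1]
    n,l,s,c=cv2.connectedComponentsWithStats(m)
    return [(int(s[i,4]),c[i].round(1),s[i,:4]) for i in range(1,n) if s[i,4]>=amin],m
E
python3 - <<'E'
from meas import *
f=grab("top")
c,_=cents(f,(20,130,120),(35,255,255),(240,210,300,260)); print("yellow",c)
hsv=cv2.cvtColor(f["image"],cv2.COLOR_RGB2HSV)
for p in [(284,179),(238,285),(354,270),(265,230),(196,295),(196,276),(179,295),(207,318),(300,206)]: print(p,f["image"][p[1],p[0]],hsv[p[1],p[0]])
im=f["image"][:,:,::-1]
a=cv2.resize(im[165:340,165:365],None,fx=4,fy=4,interpolation=cv2.INTER_CUBIC)[:600]
b=im[165:340,165:365]; b=cv2.resize(b,None,fx=3.4,fy=3.4,interpolation=cv2.INTER_CUBIC)
cv2.imwrite("pics/crop0.png",b)
P=lambda u,v,z: onz(f,[(u,v)],z)[0].round(4)
print("hub",P(292,244,.1)); 
for u,v in[(284,179),(238,285),(354,270)]: print(P(u,v,.088))
print("mug",P(196,295,.095),"honey",P(265,233,.113))
E
```

```text
yellow [(546, array([264.7, 231.9]), array([251, 219,  27,  27], dtype=int32))]
(284, 179) [79 47 28] [ 11 165  79]
(238, 285) [79 47 29] [ 11 161  79]
(354, 270) [71 43 26] [ 11 162  71]
(265, 230) [186 155  35] [ 24 207 186]
(196, 295) [43 23 14] [  9 172  43]
(196, 276) [27 24 24] [ 0 28 27]
(179, 295) [23 20 22] [160  33  23]
(207, 318) [128 120 111] [ 16  34 128]
(300, 206) [130  83  41] [ 14 175 130]
hub [0.5565 0.081  0.1   ]
[0.7057 0.0999 0.088 ]
[0.4652 0.204  0.088 ]
[ 0.4974 -0.0581  0.088 ]
mug [0.4437 0.2967 0.095 ] honey [0.5808 0.1401 0.113 ]
```

View pics/crop0.png

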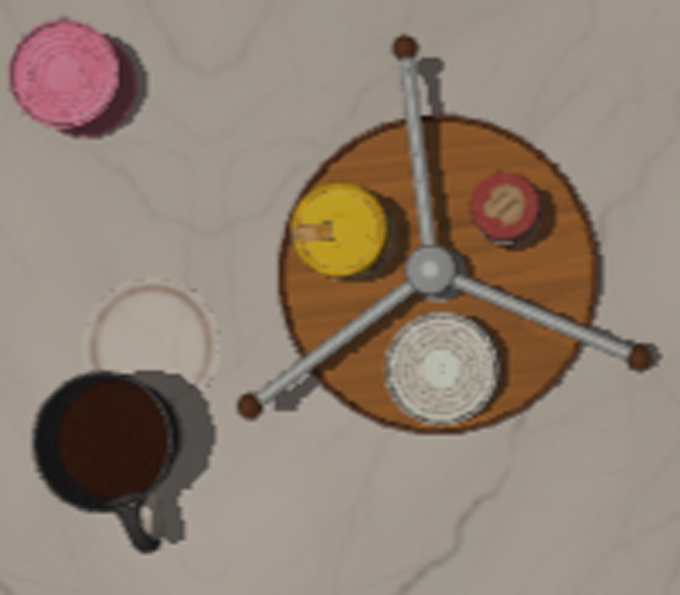

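The crop confirms it: the yellow lid is at crop (340,230), with spokes at about (405,47), (250,405) and (640,356). The mug rim is centred at crop (106,441) with the handle tip at (147,550), and a faint ring on the worktop is only a stain.

```bash
cat >> meas.py <<'E'
def ballpts(f,c,box=14):
    out=[]
    for u,v in c:
        u,v=int(round(u)),int(round(v))
        r,_=cents(f,(4,110,25),(16,255,115),(u-7,v-7,u+8,v+8))
        r=max(r,key=lambda t:t[0]); out.append(onz(f,[r[1]],.088)[0])
    return np.array(out)
E
python3 - <<'E'
from meas import *
f=grab("top"); A=lambda d:np.degrees(np.arctan2(d[1],d[0]))
b=ballpts(f,[(284,179),(238,285),(354,270)]); ax=b.mean(0)[:2]
print("axis",ax,"r",np.linalg.norm(b[:,:2]-ax,axis=1),"ang",[A(p-ax) for p in b[:,:2]])
lid=onz(f,[(264.7,231.9)],.113)[0][:2]; print("honey",lid,np.linalg.norm(lid-ax),A(lid-ax))
# mug: black/brown mask, outer contour
g=f["image"].max(2); m=np.zeros_like(g); m[265:335,165:225]=(g[265:335,165:225]<75)*255
n,l,s,c=cv2.connectedComponentsWithStats(m); i=1+s[1:,4].argmax(); m=(l==i).astype(np.uint8)
body=cv2.morphologyEx(m,cv2.MORPH_OPEN,cv2.getStructuringElement(2,(21,21)))
cn=max(cv2.findContours(body,0,1)[0],key=len); print("body",cv2.minEnclosingCircle(cn),cv2.fitEllipse(cn),s[i])
c0=cv2.fitEllipse(cn)[0]
bc=onz(f,[c0],.095)[0][:2]
ys,xs=np.nonzero(m); 
for z in (.03,.05,.07):
    q=onz(f,np.c_[xs,ys],z)[:,:2]; d=np.linalg.norm(q-bc,axis=1); k=(ys>310); j=np.argmax(np.where(k,d,0)); h=q[j]-bc
    o=bc+h/np.linalg.norm(h)*(d[j]-.046)/2
    print(z,"tip d",d[j],"dir",A(h),"orig",o,"dist",np.linalg.norm(o-ax),"ang",A(o-ax))
print("bodyc",bc,np.linalg.norm(bc-ax),A(bc-ax))
E
```

```text
axis [0.55754921 0.08359736] r [0.15101252 0.15082914 0.15083508] ang [np.float64(6.734003165655063), np.float64(126.77162678534157), np.float64(-113.30752328495632)]
honey [0.583263   0.14073625] 0.06265821397009913 65.7711805718457
body ((196.71676635742188, 293.93206787109375), 22.094566345214844) ((196.2402801513672, 294.2951965332031), (39.563743591308594, 43.375003814697266), 77.89520263671875) [ 175  274   44   54 1500]
0.03 tip d 0.0800103170496974 dir -172.8823689443165 orig [0.42839669 0.29409128] dist 0.24695762269077765 ang 121.53198261917575
0.05 tip d 0.07872250834833465 dir -169.4163998348362 orig [0.42918789 0.29319327] dist 0.2457785087772528 ang 121.4842543662384
0.07 tip d 0.07773169449324524 dir -165.84869986359288 orig [0.42988643 0.29231941] dist 0.24466850895921294 ang 121.4516294147761
bodyc [0.4452708  0.29619834] 0.24042799064141604 117.83934096151849
```

Axis at (0.5575, 0.0836), honey jar at about 66.3° and mug centre (with handle) at about 121.4°, so the tray must turn about +55° CCW. I'll push spoke 3, at -113°, from its clockwise side with the fingers closed.

drive_tool:
  increments:
    - {"tx":-0.4,"ty":-0.4,"hand":0}
    - {"tx":-0.7,"ty":-0.66,"hand":0}
    - {"tx":-0.8,"ty":-0.75,"hand":0}
    - {"tx":-0.8,"ty":-0.75,"hand":0}
    - {"tx":-0.8,"ty":-0.75,"hand":0}
    - {"tx":-0.8,"ty":-0.75,"hand":0}
    - {"tx":-0.8,"ty":-0.75,"hand":0}
    - {"tx":-0.8,"ty":-0.75,"hand":0}

```text
validation failed for argument at $.in...
```

drive_tool:
  increments:
    - {"tx":-0.8,"ty":-0.75,"az":0.1}
    - {"tx":-0.8,"ty":-0.75,"az":0.1}
    - {"tx":-0.8,"ty":-0.75,"az":0.1}
    - {"tx":-0.8,"ty":-0.75,"az":0.1}
    - {"tx":-0.8,"ty":-0.75,"az":0.1}
    - {"tx":-0.7,"ty":-0.66,"az":0.1}
    - {"tx":-0.5,"ty":-0.45}
    - {"hand":0}

```text
validation failed for argument at $.in...
```

drive_tool:
  increments:
    - {"tx":-0.4,"ty":-0.4,"tz":0,"ax":0,"ay":0,"az":0,"hand":0}

```text
clock: 0.3
position: [0.2074, 0.5198, 0.2529]
tcp_rot: [180.0, -0.0, 159.9]
ft_force: [0.6, -0.5, 0.5]
grip_width: 0.0731
finger_force: 0.0
```

drive_tool:
  increments:
    - {"tx":-0.7,"ty":-0.66,"tz":0,"ax":0,"ay":0,"az":0,"hand":0}
    - {"tx":-0.8,"ty":-0.75,"tz":0,"ax":0,"ay":0,"az":0,"hand":0}
    - {"tx":-0.8,"ty":-0.75,"tz":0,"ax":0,"ay":0,"az":0,"hand":0}
    - {"tx":-0.8,"ty":-0.75,"tz":0,"ax":0,"ay":0,"az":0,"hand":0}
    - {"tx":-0.8,"ty":-0.75,"tz":0,"ax":0,"ay":0,"az":0,"hand":0}
    - {"tx":-0.8,"ty":-0.75,"tz":0,"ax":0,"ay":0,"az":0,"hand":0}
    - {"tx":-0.8,"ty":-0.75,"tz":0,"ax":0,"ay":0,"az":0,"hand":0}
    - {"tx":-0.6,"ty":-0.5,"tz":0,"ax":0,"ay":0,"az":0,"hand":0}

```text
clock: 1.1
position: [0.3595, 0.2201, 0.2533]
tcp_rot: [-180.0, 0.0, 159.7]
ft_force: [0.4, 1.0, -0.2]
grip_width: -0.0005
finger_force: 0.0
```

drive_tool:
  increments:
    - {"tx":-0.7,"ty":-0.66,"tz":0,"ax":0,"ay":0,"az":0.1,"hand":0}
    - {"tx":-0.8,"ty":-0.76,"tz":0,"ax":0,"ay":0,"az":0.1,"hand":0}
    - {"tx":-0.8,"ty":-0.76,"tz":0,"ax":0,"ay":0,"az":0.1,"hand":0}
    - {"tx":-0.8,"ty":-0.76,"tz":0,"ax":0,"ay":0,"az":0.1,"hand":0}
    - {"tx":-0.8,"ty":-0.76,"tz":0,"ax":0,"ay":0,"az":0.1,"hand":0}
    - {"tx":-0.6,"ty":-0.56,"tz":0,"ax":0,"ay":0,"az":0.1,"hand":0}
    - {"tx":-0.28,"ty":-0.28,"tz":0,"ax":0,"ay":0,"az":0,"hand":0}
    - {"tx":0,"ty":0,"tz":0,"ax":0,"ay":0,"az":0,"hand":0}

```text
clock: 1.9
position: [0.4703, -0.0181, 0.2531]
tcp_rot: [-180.0, -0.0, 156.6]
ft_force: [0.5, 1.2, -0.1]
grip_width: 0.0002
finger_force: 0.0
```

```bash
python3 - <<'E'
from h import *
f=grab("top"); cv2.imwrite("pics/t1.png",cv2.resize(f["image"][165:365,165:430,::-1],None,fx=3,fy=3))
print(manip.read_state()["position"],manip.read_state()["tcp_rot"])
E
```

```text
[ 0.46985996 -0.01677804  0.25303455] [ 1.79977925e+02 -6.42441825e-02  1.56725140e+02]
```

View pics/t1.png

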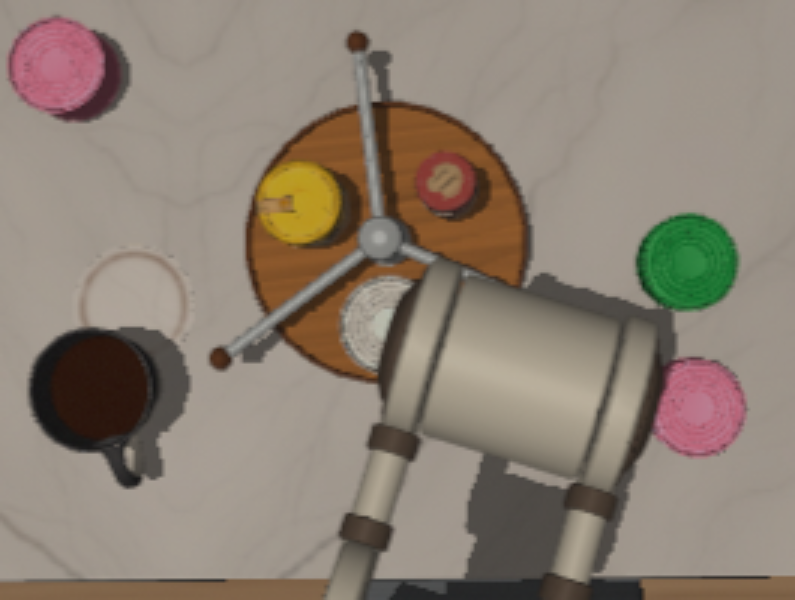

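The arm is above the start point, about 41 mm behind spoke 3, and the tray's other two balls stay visible. Descending now.

drive_tool:
  increments:
    - {"tx":0,"ty":0,"tz":0.4,"ax":0,"ay":0,"az":0,"hand":0}
    - {"tx":0,"ty":0,"tz":0.7,"ax":0,"ay":0,"az":0,"hand":0}
    - {"tx":0,"ty":0,"tz":0.7,"ax":0,"ay":0,"az":0,"hand":0}
    - {"tx":0,"ty":0,"tz":0.7,"ax":0,"ay":0,"az":0,"hand":0}
    - {"tx":0,"ty":0,"tz":0.7,"ax":0,"ay":0,"az":0,"hand":0}
    - {"tx":0,"ty":0,"tz":0.5,"ax":0,"ay":0,"az":0,"hand":0}
    - {"tx":0,"ty":0,"tz":0.35,"ax":0,"ay":0,"az":0,"hand":0}
    - {"tx":0,"ty":0,"tz":0,"ax":0,"ay":0,"az":0,"hand":0}

```text
clock: 2.75
position: [0.4678, -0.0146, 0.0893]
tcp_rot: [-180.0, -0.3, 156.9]
ft_force: [0.2, 0.7, 0.6]
grip_width: -0.0
finger_force: 0.0
```

```bash
python3 - <<'E'
from h import *
f=grab("side"); cv2.imwrite("pics/s1.png",cv2.resize(f["image"][150:330,150:380,::-1],None,fx=3,fy=3))
E
```

```text
(no output)
```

View pics/s1.png

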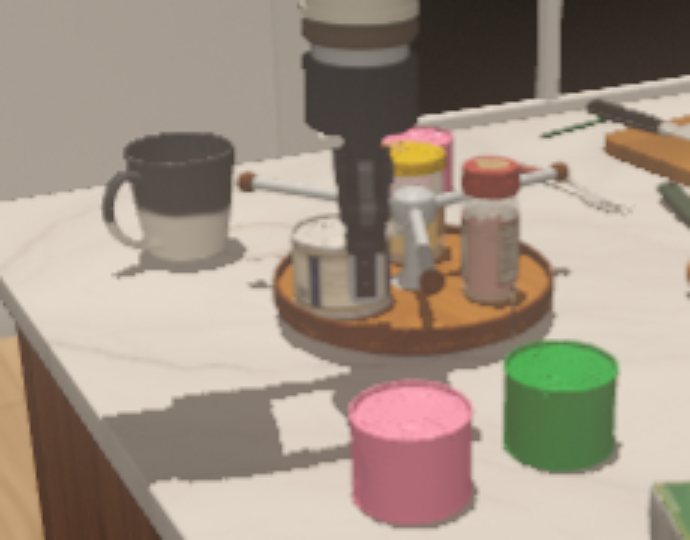

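The fingertips stand at picture (367,290), clear of the tin, and spoke 3's ball is at (432,281). Next, close in on the spoke gently and start the arc.

drive_tool:
  increments:
    - {"tx":-0.1,"ty":0,"tz":0,"ax":0,"ay":0,"az":0,"hand":0}
    - {"tx":-0.15,"ty":0,"tz":0,"ax":0,"ay":0,"az":0,"hand":0}
    - {"tx":-0.15,"ty":0,"tz":0,"ax":0,"ay":0,"az":0,"hand":0}
    - {"tx":-0.1,"ty":0,"tz":0,"ax":0,"ay":0,"az":0,"hand":0}
    - {"tx":-0.1,"ty":0,"tz":0,"ax":0,"ay":0,"az":0,"hand":0}
    - {"tx":-0.05,"ty":0,"tz":0,"ax":0,"ay":0,"az":0,"hand":0}
    - {"tx":0,"ty":0,"tz":0,"ax":0,"ay":0,"az":0,"hand":0}

```text
clock: 3.5
position: [0.4942, -0.0272, 0.0913]
tcp_rot: [180.0, -0.0, 156.8]
ft_force: [-0.6, -0.8, 0.1]
grip_width: -0.0002
finger_force: 0.0
```

drive_tool:
  increments:
    - {"tx":-0.04,"ty":0,"tz":0,"ax":0,"ay":0,"az":-0.15,"hand":0}
    - {"tx":-0.08,"ty":-0.01,"tz":0,"ax":0,"ay":0,"az":-0.3,"hand":0}
    - {"tx":-0.11,"ty":-0.01,"tz":0,"ax":0,"ay":0,"az":-0.4,"hand":0}
    - {"tx":-0.11,"ty":-0.01,"tz":0,"ax":0,"ay":0,"az":-0.4,"hand":0}
    - {"tx":-0.11,"ty":-0.01,"tz":0,"ax":0,"ay":0,"az":-0.4,"hand":0}
    - {"tx":-0.11,"ty":-0.01,"tz":0,"ax":0,"ay":0,"az":-0.4,"hand":0}
    - {"tx":-0.08,"ty":-0.01,"tz":0,"ax":0,"ay":0,"az":-0.3,"hand":0}
    - {"tx":-0.04,"ty":0,"tz":0,"ax":0,"ay":0,"az":-0.15,"hand":0}

```text
clock: 4.3
position: [0.5193, -0.0378, 0.0913]
tcp_rot: [-180.0, -0.0, 169.4]
ft_force: [-1.3, -0.2, 0.6]
grip_width: 0.0003
finger_force: 0.3
```

```bash
cat > chk.py <<'E'
from meas import *
import sys
ax=np.array([.55755,.0836]); A=lambda d:np.degrees(np.arctan2(d[1],d[0]))
f=grab("top"); s=manip.read_state()
p=s["position"][:2]-ax
print("tcp r,ang",np.linalg.norm(p),A(p),s["position"],"yaw",s["tcp_rot"][2],s["ft_force"])
r,_=cents(f,(4,110,25),(16,255,115),(220,160,375,330))
for a,c,b in r:
    q=onz(f,[c],.088)[0][:2]-ax
    if .14<np.linalg.norm(q)<.16: print("ball",a,c,np.linalg.norm(q),A(q))
y,_=cents(f,(20,130,120),(35,255,255),(190,190,350,330),60)
for a,c,b in y:
    q=onz(f,[c],.113)[0][:2]-ax; print("honey",a,c,np.linalg.norm(q),A(q))
E
python3 chk.py
```

```text
tcp r,ang 0.12725356913239888 -107.41927607278735 [ 0.51945514 -0.03781768  0.09133984] yaw 169.36094105722543 [-0.55760334  0.51940625 -0.44873839]
ball 29 [269.6 181.6] 0.15061225572689202 19.065746903646545
ball 33 [247.7 294.7] 0.15078023769977794 139.2623827069719
honey 544 [262.8 237.7] 0.06266998683344693 78.2020252463547
```

drive_tool:
  increments:
    - {"tx":-0.055,"ty":0,"tz":0,"ax":0,"ay":0,"az":-0.2,"hand":0}
    - {"tx":-0.11,"ty":-0.01,"tz":0,"ax":0,"ay":0,"az":-0.4,"hand":0}
    - {"tx":-0.138,"ty":-0.012,"tz":0,"ax":0,"ay":0,"az":-0.5,"hand":0}
    - {"tx":-0.138,"ty":-0.012,"tz":0,"ax":0,"ay":0,"az":-0.5,"hand":0}
    - {"tx":-0.138,"ty":-0.012,"tz":0,"ax":0,"ay":0,"az":-0.5,"hand":0}
    - {"tx":-0.138,"ty":-0.012,"tz":0,"ax":0,"ay":0,"az":-0.5,"hand":0}
    - {"tx":-0.138,"ty":-0.012,"tz":0,"ax":0,"ay":0,"az":-0.5,"hand":0}
    - {"tx":-0.138,"ty":-0.012,"tz":0,"ax":0,"ay":0,"az":-0.5,"hand":0}

```text
clock: 5.15
position: [0.5586, -0.043, 0.0913]
tcp_rot: [-180.0, -0.0, -172.6]
ft_force: [-0.9, -0.9, -0.1]
grip_width: 0.0002
finger_force: 0.4
```

drive_tool:
  increments:
    - {"tx":-0.138,"ty":-0.012,"tz":0,"ax":0,"ay":0,"az":-0.5,"hand":0}
    - {"tx":-0.138,"ty":-0.012,"tz":0,"ax":0,"ay":0,"az":-0.5,"hand":0}
    - {"tx":-0.138,"ty":-0.012,"tz":0,"ax":0,"ay":0,"az":-0.5,"hand":0}
    - {"tx":-0.138,"ty":-0.012,"tz":0,"ax":0,"ay":0,"az":-0.5,"hand":0}
    - {"tx":-0.138,"ty":-0.012,"tz":0,"ax":0,"ay":0,"az":-0.5,"hand":0}
    - {"tx":-0.11,"ty":-0.01,"tz":0,"ax":0,"ay":0,"az":-0.4,"hand":0}
    - {"tx":-0.055,"ty":0,"tz":0,"ax":0,"ay":0,"az":-0.2,"hand":0}
    - {"tx":0,"ty":0,"tz":0,"ax":0,"ay":0,"az":0,"hand":0}

```text
clock: 5.95
position: [0.5924, -0.0374, 0.0913]
tcp_rot: [-180.0, 0.0, -157.2]
ft_force: [0.4, 0.9, -0.3]
grip_width: -0.0002
finger_force: 0.0
```

```bash
python3 chk.py
```

```text
tcp r,ang 0.12580973429911857 -74.00361682237967 [ 0.59222023 -0.03733827  0.09128118] yaw -157.22596226927632 [-0.44041134  0.71778503 -0.58355105]
ball 30 [238.4 204.4] 0.1504513486799057 53.01626249957174
ball 31 [283.3 310.3] 0.15079326593992629 173.08078588711942
honey 551 [264.2 254.2] 0.06290075580285087 112.32220106446461
```

drive_tool:
  increments:
    - {"tx":-0.05,"ty":0,"tz":0,"ax":0,"ay":0,"az":-0.18,"hand":0}
    - {"tx":-0.085,"ty":-0.01,"tz":0,"ax":0,"ay":0,"az":-0.3,"hand":0}
    - {"tx":-0.11,"ty":-0.01,"tz":0,"ax":0,"ay":0,"az":-0.4,"hand":0}
    - {"tx":-0.11,"ty":-0.01,"tz":0,"ax":0,"ay":0,"az":-0.4,"hand":0}
    - {"tx":-0.07,"ty":0,"tz":0,"ax":0,"ay":0,"az":-0.26,"hand":0}
    - {"tx":-0.04,"ty":0,"tz":0,"ax":0,"ay":0,"az":-0.15,"hand":0}
    - {"tx":0,"ty":0,"tz":0,"ax":0,"ay":0,"az":0,"hand":0}
    - {"tx":0,"ty":0,"tz":0,"ax":0,"ay":0,"az":0,"hand":0}

```text
clock: 6.8
position: [0.6094, -0.0302, 0.0913]
tcp_rot: [180.0, 0.0, -148.8]
ft_force: [-0.1, 0.1, -0.4]
grip_width: 0.0001
finger_force: 0.0
```

```bash
python3 chk.py
```

```text
tcp r,ang 0.12510732255778675 -65.55172843101876 [ 0.60932836 -0.03028961  0.09132056] yaw -148.77353909293626 [ 0.26216662 -0.99729065 -0.14241201]
ball 28 [233.2 212.4] 0.15044538997280268 61.27866564424667
honey 559 [266. 258.] 0.06310303495629986 120.83641681197543
```

The honey jar stands at about 121°, as aimed. Now back off and lift clear.

drive_tool:
  increments:
    - {"tx":0.1,"ty":0,"tz":0,"ax":0,"ay":0,"az":0,"hand":0}
    - {"tx":0.2,"ty":0,"tz":0,"ax":0,"ay":0,"az":0,"hand":0}
    - {"tx":0.3,"ty":0,"tz":0,"ax":0,"ay":0,"az":0,"hand":0}
    - {"tx":0.15,"ty":0,"tz":0,"ax":0,"ay":0,"az":0,"hand":0}
    - {"tx":0,"ty":0,"tz":-0.4,"ax":0,"ay":0,"az":0,"hand":0}
    - {"tx":0,"ty":0,"tz":-0.8,"ax":0,"ay":0,"az":0,"hand":0}
    - {"tx":0,"ty":0,"tz":-0.8,"ax":0,"ay":0,"az":0,"hand":0}
    - {"tx":0,"ty":0,"tz":-0.8,"ax":0,"ay":0,"az":0,"hand":0}

```text
clock: 7.65
position: [0.5839, -0.046, 0.206]
tcp_rot: [-179.9, 0.1, -148.8]
ft_force: [0.2, -0.5, 0.5]
grip_width: 0.0001
finger_force: 0.0
```

drive_tool:
  increments:
    - {"tx":0,"ty":-0.4,"tz":-0.8,"ax":0,"ay":0,"az":0,"hand":0}
    - {"tx":0,"ty":-0.8,"tz":-0.4,"ax":0,"ay":0,"az":0,"hand":0}
    - {"tx":0,"ty":-0.9,"tz":0,"ax":0,"ay":0,"az":0,"hand":0}
    - {"tx":0,"ty":-0.9,"tz":0,"ax":0,"ay":0,"az":0,"hand":0}
    - {"tx":0,"ty":-0.6,"tz":0,"ax":0,"ay":0,"az":0,"hand":0}
    - {"tx":0,"ty":0,"tz":0,"ax":0,"ay":0,"az":0,"hand":0}
    - {"tx":0,"ty":0,"tz":0,"ax":0,"ay":0,"az":0,"hand":0}

```text
clock: 8.35
position: [0.6584, -0.1691, 0.2522]
tcp_rot: [-180.0, 0.0, -148.8]
ft_force: [-0.3, -1.3, -0.3]
grip_width: 0.0002
finger_force: 0.0
```

```bash
python3 chk.py; python3 - <<'E'
from h import *
f=grab("top"); cv2.imwrite("pics/t2.png",cv2.resize(f["image"][165:345,165:405,::-1],None,fx=3,fy=3))
E
```

```text
tcp r,ang 0.2713988903531434 -68.21581626066504 [ 0.65826925 -0.16841784  0.25208618] yaw -148.75066871319373 [ 0.23130039  0.51348939 -0.41914482]
ball 31 [347.7 209.1] 0.15042663721305205 -58.677157380185996
ball 28 [233.2 212.4] 0.15044538997280268 61.27866564424667
ball 31 [293.3 310.6] 0.15056687080738998 -178.3486043459024
honey 559 [266.  257.9] 0.06298987035206967 120.663099336066
```

View pics/t2.png

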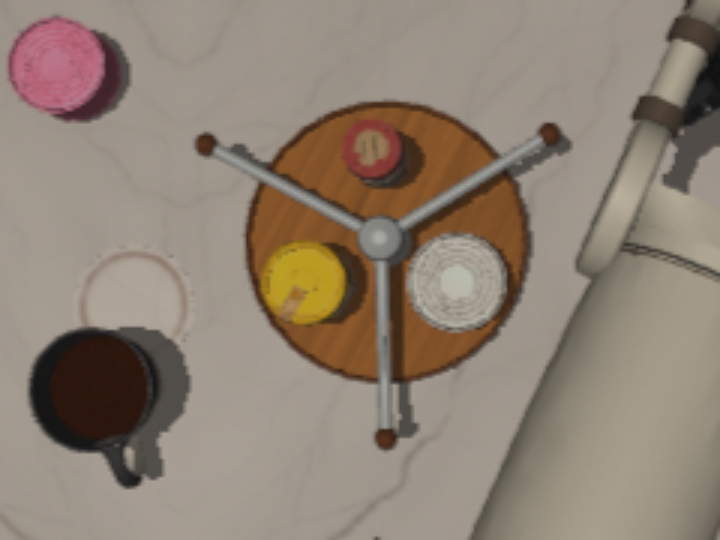

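The picture shows the honey lid at (303,283), on the line from the hub at (380,238) to the mug at (95,388). All jars are upright, the mug is unmoved and the arm is clear.

```bash
python3 -c "
from bench import manip
print(manip.finish_job())"
```

```text
the job is handed in; nothing more can be done
None
```

I turned the tray about 54.6° counterclockwise by pushing spoke 3; the honey jar now stands beside the mug, within about 1° of the line to it by camera measurement, the arm touches nothing, and the job is handed in.

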